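# Comb loose brass pins into a grooved sorting tray

## Robot

A 6-joint arm with a two-finger parallel gripper is mounted at the origin on the work surface. World frame = base frame: x ahead of the robot, y to its left, z up, the work surface at z = 0. Lengths are in m, angles in rad, forces in N, time in s.
With the tool pointing down it reaches from about 0.25 to 0.725 m from the base axis. Payload 4 kg.
Tool frame: the origin (TCP) lies midway between the tips of the shut fingers; the grasp point (between the pads) lies 19 mm behind it; z points along the fingers, y is the line along which they close (so a half turn about z gives the same grasp; the last joint's range is limited). The gripper opens to 85 mm and grips with 20 to 120 N. Pads are 22 mm wide; open, the fingers measure 114 mm over their backs; the gripper's body (76 mm by 85 mm) begins 54 mm behind the grasp point. The pads swing forward as they close: fully open they stand 13 mm farther back than shut.
Start: joints at [-1.3, 0.241, 0.005, 1.335, 0, 1.571], TCP at [0.134, -0.482, 0.231] pointing down, gripper open.
Joint ranges: [-2.72, 2.72], [-1.05, 1.87], [-1.09, 1.28], [-1.99, 2.15], [-1.42, 1.44], [-3.14, 3.14]. Speed limits (rad/s): [2.79, 2.79, 3.14, 3.14, 3.14, 3.14].

## Interface

Orientations are given as a unit quaternion [x, y, z, w].
In Python, from workcell import monitor, vision, job gives the robot as it stands.
- The arm moves only by the tool move_arm, never from a script. Its argument "moves" is a list that holds one entry, the list of rows, each a list of 5 numbers: the shift along the world's x, y, z in m, then the turn about the world's z in degrees, then the opening in per cent of the stroke, from 0 (shut) to 100 (fully open). In form: [[[x, y, z, turn, gripper], ...]]. A call has 1 to 5 rows; each row is the pose to reach, as a shift and turn from the pose commanded when the call began; what a row does not reach only later rows make up. A row lasts 1/8 s, in which the tool goes at most 62.5 mm and 10.7 degrees, less where a joint would pass 70% of its speed; a pose out of reach is approached as far as the arm can. A call with a gripper value outside its range is refused whole. The fingers move at their own pace and stop on an object; the grip force is fixed at half the most. Time passes only in rows, so rows that repeat a pose let the fingers close. It gives the time, the measured TCP pose, the force, the opening and the grip force at its end, in the units of the state.
- monitor.get_obs(): the state, without advancing time (a new reading comes with each control period).
- vision.camera(name): name is "side" or "top" or "wrist"; returns a dict with "color" (480x640x3 uint8, red, green, blue), "camera_matrix" (3x3 intrinsics, pixels), "eye" and "attitude" of the camera in the world; the wrist camera has in their place "hand_eye" (4x4, takes a point from camera to tool coordinates, whose origin is the TCP and whose axes are the flange's). Camera axes: x right, y up, looking along -z (the intrinsics and any distortion apply to the point x, -y, -z); pixel columns grow to the right and rows downward; lengths in m; the calibration is good to about 2 mm. A picture is of the moment at which its call begins: read the wrist's pose just before it. There is no depth.
- job.job_done(): hands the job in; it is judged then, once.
The state is a dict: "clock": time; "joint_pos": joint angles; "joint_vel": joint speeds; "tau": joint torques, N m; "eef_pos": TCP position; "tool_rot": TCP orientation; "ft_force": force on the tool from outside, world axes, zero at the start; "ft_torque": the same for the moment, N m; "grip_width": finger opening in m; "grasp_force": force on a finger pad.
Only numpy, scipy, OpenCV 4.12 (cv2) and the standard library are available. Lean on these libraries where they do the work, as an engineer would, in place of code of your own. Each camera call takes 0.05 s, during which the arm holds its last target. There are 200 camera calls.

## Task

Take the orange rake from its cradle, set it gently on the two side rails of the blue tray at the plain deck on the robot's right (the tray's -y end), behind the brass pins, and comb leftwards to the plain deck at the other end with the rake riding lightly on the rails (a few newtons: never press the sprung bed with more than 10 N), so that all four pins drop fully into grooves of their own. Then stand the rake back in the slot of its cradle and let go; do not touch the pins with the fingers, and leave the other things on the bench alone.

Things in the scene. Friction and masses are not known exactly. Their poses are not given: they have to be found in the camera images.
- tray: blue tray, 170 (x) x 300 (y) mm, fixed; origin on the bench at its centre. In it floats a bed with 10 grooves along the tray's x, set side by side from y = -80 to +80 mm: pitch 16, 12 wide, 9.5 deep, 104 mm long, ribs 4 mm wide, their tops nominally 45 mm up. Level with the ribs are plain decks, y -130 to -80 and +80 to +130. Grey rails along y, 12 wide, at x = -58 and +58 mm, stand 6 mm above the ribs
- stroke_start (a point): fixed point in the tray's frame: 108 mm from the tray's centre towards -y, midway between the rails at their nominal height, 51 mm above the bench. The bed rests on springs (it yields 1.25 mm under 10 N) and is badly levelled: the rails truly stand up to 4 mm higher or lower, each time differently, and slope along y by up to 0.025 rad either way. This is not in any pose: feel for it
- stroke_end (a point): as stroke_start, 108 mm from the tray's centre towards +y, over the plain deck where the stroke ends; rake_foot passes over here at the end of combing, up to 6.5 mm higher or lower than this nominal point. If a pin catches under the teeth (the force jumps), lift a little, back off and comb on
- rod1: round brass pin, 9 mm thick, 80 mm long, 43 g; origin at its centre, x along its length (a half turn makes no difference); lies askew on the ribs nearest the tray's -y end
- rod2: round brass pin, 9 mm thick, 80 mm long, 43 g; origin at its centre, x along its length (a half turn makes no difference); lies askew on the ribs, second from the -y end
- rod3: round brass pin, 9 mm thick, 80 mm long, 43 g; origin at its centre, x along its length (a half turn makes no difference); lies askew on the ribs, third from the -y end
- rod4: round brass pin, 9 mm thick, 80 mm long, 43 g; origin at its centre, x along its length (a half turn makes no difference); lies askew on the ribs, the farthest from the -y end
- rake: hand rake, 220 g, origin midway at its teeth's tips, z up, same either way round. Orange head along x: 132 long, 10 thick, 18 to 32 mm up; 9 round-tipped teeth, 6 mm thick, row 89 mm long. At x = -58 and +58 white round runners, 10 across, 16 long, undersides 4.5 mm up: they ride on the tray's rails, the teeth then clear the ribs by 1.5 mm. Wooden handle 32 (x) x 22 (y), 32 to 87 mm up
- rake_grip (a point): centre of the rake's wooden handle, 62 mm above the teeth's tips; the place to grip, across the 22 mm (the rake's y)
- rake_foot (a point): middle of the rake at the level of the runners' undersides, 57.5 mm below rake_grip
- cradle: black cradle, 176 (x) x 70 (y) mm, fixed; origin on the bench at its centre. The rake stands on its teeth on the 6 mm thick floor in a slot along the cradle's x: 152 mm long, 14 mm wide, sides 28 mm high with flared lips up to 40 mm. Standing in it, the rake's origin is over the cradle's origin, 6 mm up, and rake_grip 68 mm up.
- jar: clear screw-top jar, 56 mm across, 75 mm high, origin under its centre; to be left alone
- screwdriver: screwdriver lying on the bench; to be left alone
- terminal_block: white ceramic terminal block, 70 x 28 x 22 mm, origin under its centre; to be left alone
- capacitor: aluminium motor capacitor, 44 mm across, 70 mm high, origin under its centre; to be left alone
Things that resemble listed ones, but are neither listed nor needed, are in the scene too. What is shaped like the rod3 but purple or white is not meant.

How it is judged:
On the way, in this order (a step that is already met when the one before it is completed fails the run):
1. the rake is lifted out of its cradle (z of rake_foot in the frame of cradle above 0.06 m), for 0.1 s.
2. the rake rests on the rails at the start deck, behind the pins (contact force between rake and tray above 0.3 N and z of rake_foot in the frame of tray above 0.04 m and y of rake_foot in the frame of tray below -0.085 m), for 0.1 s.
3. it still rests on the rails half-way through the stroke (contact force between rake and tray above 0.3 N and z of rake_foot in the frame of tray above 0.04 m and y of rake_foot in the frame of tray between -0.02 and 0.04 m), for 0.1 s.
4. it still rests on the rails at the deck at the other end (contact force between rake and tray above 0.3 N and z of rake_foot in the frame of tray above 0.04 m and y of rake_foot in the frame of tray above 0.085 m), for 0.1 s.
At the end, for the whole second after the job is handed in: All four pins at rest down in grooves, over 10 mm apart (centre 28 to 45.5 mm up, within 30 mm of the tray's middle in x, 78 mm in y) and within 0.10 rad of the grooves; the rake stands on its teeth in the cradle, tilt below 0.25 rad, within 12 mm along and 6 mm across the slot, at rest (angle between the x axis of each of rod1, rod2, rod3, rod4 and the x axis of tray, either way round below 0.1 rad and z of rod1 in the frame of tray between 0.028 and 0.0455 m and y of rod1 in the frame of tray between -0.078 and 0.078 m and x of rod1 in the frame of tray between -0.03 and 0.03 m and linear speed of each of rod1, rod2, rod3, rod4, rake below 0.01 m/s and z of rod2 in the frame of tray between 0.028 and 0.0455 m and y of rod2 in the frame of tray between -0.078 and 0.078 m and x of rod2 in the frame of tray between -0.03 and 0.03 m and z of rod3 in the frame of tray between 0.028 and 0.0455 m and y of rod3 in the frame of tray between -0.078 and 0.078 m and x of rod3 in the frame of tray between -0.03 and 0.03 m and z of rod4 in the frame of tray between 0.028 and 0.0455 m and y of rod4 in the frame of tray between -0.078 and 0.078 m and x of rod4 in the frame of tray between -0.03 and 0.03 m and horizontal distance between rod1 and rod2 above 0.01 m and horizontal distance between each of rod1, rod2 and rod3 above 0.01 m and horizontal distance between each of rod1, rod2, rod3 and rod4 above 0.01 m and x of rake_foot in the frame of cradle between -0.012 and 0.012 m and y of rake_foot in the frame of cradle between -0.006 and 0.006 m and z of rake_foot in the frame of cradle below 0.014 m and angle between rake_foot's own z axis and vertical below 0.25 rad); the robot touches nothing.
It fails at once if the rake presses on the tray with more than 10 N (contact force between rake and tray above 10 N).
It fails at once if the fingers touch a pin (contact force between the fingers and rod1 above 0.3 N or contact force between the fingers and rod2 above 0.3 N or contact force between the fingers and rod3 above 0.3 N or contact force between the fingers and rod4 above 0.3 N).
It fails at once if another thing on the bench is displaced by more than 20 mm (distance of any of jar, screwdriver, terminal_block, capacitor from where it was at the start of the episode above 0.02 m).
It also fails if it takes over 72 s, if anything falls off the work surface, if the arm or the gripper's body presses on something with over 40 N, if the wrist force passes 120 N, or if a joint passes its speed limit or range.

## Working session

There is one attempt and no reset: what is moved stays moved. The work goes in short steps, Python scripts to look and compute and a tool call to move; the robot and the scene stay as the last step left them, time stands still between calls to the robot, and variables do not carry over. Pictures are saved under pics/ and viewed, at most 10 in all, crops included, and the job is handed in when it is done.

Besides the shell and the picture viewer there is one more tool, called after "Emit:" as name([rows], argument=value, ...), one row to a line, values as JSON. move_arm: Moves the arm, as the interface text tells. Its arguments: {"type":"object","properties":{"moves":{"type":"array","items":{"type":"array","items":{"type":"array","items":{"type":"number"}}}}},"required":["moves"]}

```bash
mkdir -p pics; ls
cat > h.py <<'E'
import numpy as np, cv2
from scipy.spatial.transform import Rotation as R
from workcell import monitor, vision, job
def att(a):
    a=np.array(a,float)
    return a if a.shape==(3,3) else R.from_quat(a).as_matrix()
def world(im,uv,z):
    K=np.array(im["camera_matrix"]); M=att(im["attitude"]); e=np.array(im["eye"])
    uv=np.atleast_2d(uv).astype(float)
    d=np.c_[(uv-K[:2,2])/[K[0,0],K[1,1]],np.ones(len(uv))]*[1,-1,-1]
    d=d@M.T
    return e+d*((z-e[2])/d[:,2])[:,None]
def pix(im,p):
    K=np.array(im["camera_matrix"]); M=att(im["attitude"]); e=np.array(im["eye"])
    c=(np.atleast_2d(p)-e)@M*[1,-1,-1]
    return c[:,:2]/c[:,2:]*[K[0,0],K[1,1]]+K[:2,2]
def save(n,c): cv2.imwrite("pics/"+n,cv2.cvtColor(np.ascontiguousarray(c),cv2.COLOR_RGB2BGR))
E
python3 - <<'E'
from h import *
for n in("top","side"):
    im=vision.camera(n); save(n+"1.png",im["color"]); print(n,{k:np.round(v,3).tolist() for k,v in im.items() if k!="color"})
print(monitor.get_obs())
E
```

```text
pics
top {'camera_matrix': [[556.875, 0.0, 314.585], [0.0, 556.875, 244.596], [0.0, 0.0, 1.0]], 'eye': [0.395, 0.006, 1.321], 'attitude': [0.018, -0.021, -0.702, 0.712]}
side {'camera_matrix': [[437.635, 0.0, 321.142], [0.0, 437.635, 238.061], [0.0, 0.0, 1.0]], 'eye': [0.145, 0.627, 0.774], 'attitude': [-0.094, 0.377, 0.892, -0.229]}
{'clock': 0.1, 'joint_pos': array([-1.29998769e+00,  2.41339177e-01,  3.84601920e-03,  1.33523362e+00,
        4.60286815e-06,  1.57083766e+00]), 'joint_vel': array([-0.00060977, -0.00081638,  0.00348379,  0.00056188,  0.00168064,
       -0.00034014]), 'tau': array([-1.86574466e-04, -3.73136115e+01,  2.53010827e+01,  1.08805686e-02,
       -6.24664608e-05, -8.28747119e-06]), 'eef_pos': array([ 0.13360001, -0.48121272,  0.2304963 ]), 'tool_rot': array([ 9.90849161e-01,  1.34970396e-01, -1.28036157e-04, -9.56699067e-04]), 'ft_force': array([-0.3008791 ,  0.90925382, -0.66131655]), 'ft_torque': array([-0.02809481, -0.05245721,  0.03886083]), 'grasp_force': 0.0, 'grip_width': 0.08533997917905708}
```

View pics/top1.png

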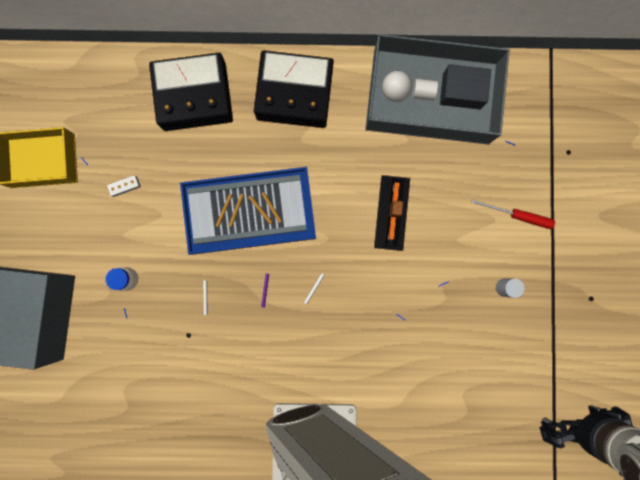

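View pics/side1.png

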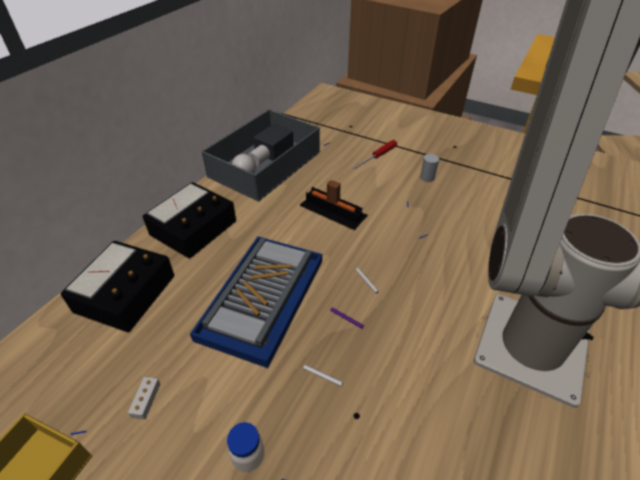

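The top view shows the tray with corners around (181,183), (306,168), (315,238) and (190,254). The four brass pins are at about (224,210), (237,208), (262,207) and (270,205). The cradle, with the orange rake in it, is at (392,213). The look-alikes are outside the tray: white rods at (205,297) and (314,288), and a purple one at (265,290). Only the four brass rods inside the tray fit the description.

Run:
```python
from h import *
im=vision.camera("top"); c=im["color"]; hsv=cv2.cvtColor(c,cv2.COLOR_RGB2HSV)
def rect(mask,roi):
    m=np.zeros_like(mask); x0,y0,x1,y1=roi; m[y0:y1,x0:x1]=mask[y0:y1,x0:x1]
    return m
blue=rect(cv2.inRange(hsv,(100,120,40),(130,255,255)),(170,155,330,265))
pts=cv2.findNonZero(blue); r=cv2.minAreaRect(pts); box=cv2.boxPoints(r); print("tray px",box.round(1).tolist())
for z in (0,.05,.06):
    w=world(im,box,z); print(z,w.round(4).tolist(),w.mean(0).round(4),[np.linalg.norm(w[i]-w[(i+1)%4]).round(4) for i in range(2)])
dark=rect((hsv[...,2]<60).astype(np.uint8)*255,(365,165,420,260))
orange=rect(cv2.inRange(hsv,(4,200,120),(14,255,255)),(365,165,420,260))
for n,m,zs in(("cradle",dark|orange,(0,.04)),("orange",orange,(.038,))):
    b=cv2.boxPoints(cv2.minAreaRect(cv2.findNonZero(m))); print(n,b.round(1).tolist())
    for z in zs:
        w=world(im,b,z); print(z,w.round(4).tolist(),w.mean(0).round(4),[np.linalg.norm(w[i]-w[(i+1)%4]).round(4) for i in range(2)])
a=cv2.resize(c[155:265,170:430],None,fx=3,fy=3,interpolation=cv2.INTER_CUBIC)
save("crop1.png",a)
```

```text
tray px [[179.60000610351562, 182.6999969482422], [306.0, 166.89999389648438], [314.8999938964844, 237.89999389648438], [188.5, 253.6999969482422]]
0 [[0.611, 0.3271, 0.0], [0.6538, 0.0258, 0.0], [0.4837, 0.002, 0.0], [0.4416, 0.3013, 0.0]] [0.5475 0.164  0.    ] [np.float64(0.3043), np.float64(0.1717)]
0.05 [[0.6028, 0.3149, 0.05], [0.644, 0.025, 0.05], [0.4803, 0.0021, 0.05], [0.4398, 0.2901, 0.05]] [0.5417 0.1581 0.05  ] [np.float64(0.2928), np.float64(0.1652)]
0.06 [[0.6012, 0.3125, 0.06], [0.642, 0.0249, 0.06], [0.4796, 0.0022, 0.06], [0.4395, 0.2879, 0.06]] [0.5406 0.1569 0.06  ] [np.float64(0.2905), np.float64(0.1639)]
cradle [[374.3999938964844, 246.8000030517578], [381.5, 175.60000610351562], [409.0, 178.3000030517578], [401.79998779296875, 249.60000610351562]]
0 [[0.4645, -0.1398, 0.0], [0.6356, -0.1554, 0.0], [0.63, -0.2211, 0.0], [0.4589, -0.2051, 0.0]] [ 0.5473 -0.1804  0.    ] [np.float64(0.1718), np.float64(0.066)]
0.04 [[0.4624, -0.1354, 0.04], [0.6283, -0.1505, 0.04], [0.6229, -0.2142, 0.04], [0.457, -0.1987, 0.04]] [ 0.5426 -0.1747  0.04  ] [np.float64(0.1666), np.float64(0.064)]
orange [[388.29998779296875, 237.8000030517578], [393.79998779296875, 182.60000610351562], [399.1000061035156, 183.10000610351562], [393.6000061035156, 238.39999389648438]]
0.038 [[0.4838, -0.1676, 0.038], [0.6127, -0.1795, 0.038], [0.6116, -0.1917, 0.038], [0.4828, -0.1797, 0.038]] [ 0.5477 -0.1796  0.038 ] [np.float64(0.1294), np.float64(0.0122)]
```

View pics/crop1.png

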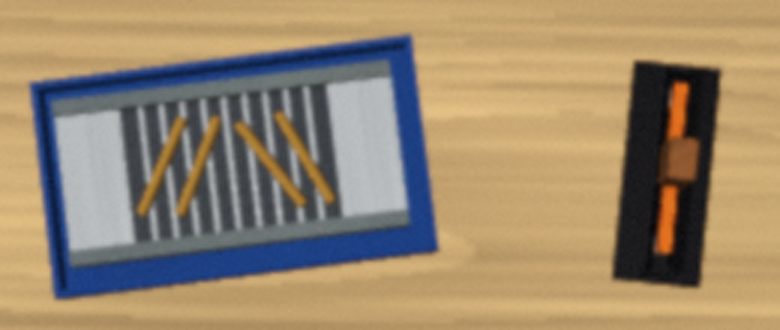

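Tray: centre about (0.547, 0.163), yaw +8°. Rake: about (0.548, -0.180), yaw -5.3°. The tray measures about 304 x 172 mm and the orange head 129 mm, which match the given sizes. The four brass rods lie inside the tray in the crop. I'll move over the rake now and refine with the wrist camera.

Emit:
move_arm([
  [[0.25, 0.18, 0, -20.8, 60], [0.25, 0.18, 0, -20.8, 60], [0.25, 0.18, 0, -20.8, 60], [0.25, 0.18, 0, -20.8, 60], [0.25, 0.18, 0, -20.8, 60]],
])

```text
clock: 0.78
eef_pos: [0.3765, -0.3066, 0.2312]
tool_rot: [0.999, -0.046, -0.0, 0.0]
ft_force: [1.5, -0.8, 0.3]
grip_width: 0.0516
grasp_force: 0.0
```

Emit:
move_arm([
  [[0.164, 0.121, -0.03, 0, 60], [0.164, 0.121, -0.03, 0, 60], [0.164, 0.121, -0.03, 0, 60], [0.164, 0.121, -0.03, 0, 60], [0.164, 0.121, -0.03, 0, 60]],
])

```text
clock: 1.4
eef_pos: [0.5393, -0.1862, 0.2004]
tool_rot: [0.999, -0.045, -0.001, -0.0]
ft_force: [-0.2, -0.4, 0.1]
grip_width: 0.0511
grasp_force: 0.0
```

```bash
cat >> h.py <<'E'
def wrist():
    o=monitor.get_obs(); im=vision.camera("wrist"); T=np.eye(4)
    T[:3,:3]=R.from_quat(o["tool_rot"]).as_matrix(); T[:3,3]=o["eef_pos"]
    W=T@np.array(im["hand_eye"]); im["eye"]=W[:3,3]; im["attitude"]=W[:3,:3]
    return o,im
def st():
    o=monitor.get_obs(); r=R.from_quat(o["tool_rot"]).as_matrix()
    print("t",round(o["clock"],2),"p",o["eef_pos"].round(4),"yawx",np.degrees(np.arctan2(r[1,0],r[0,0])).round(2),"zax",r[:,2].round(3),"F",o["ft_force"].round(2),"T",o["ft_torque"].round(3),"w",round(o["grip_width"],4),"g",round(o["grasp_force"],1))
E
python3 - <<'E'
from h import *
st(); o,im=wrist(); save("w1.png",im["color"]); print(im["eye"])
hsv=cv2.cvtColor(im["color"],cv2.COLOR_RGB2HSV)
m=cv2.inRange(hsv,(4,200,90),(14,255,255)); b=cv2.boxPoints(cv2.minAreaRect(cv2.findNonZero(m)))
w=world(im,b,.038); print(b.round(),w.round(4).tolist(),w.mean(0).round(4))
E
```

```text
t 1.4 p [ 0.5393 -0.1862  0.2004] yawx -5.17 zax [-0.002  0.    -1.   ] F [-0.17 -0.4   0.11] T [-0.07   0.017  0.025] w 0.0511 g 0.0
[ 0.61836309 -0.19298525  0.3428842 ]
[[299. 120.]
 [313. 120.]
 [313. 290.]
 [299. 290.]] [[0.6139, -0.1781, 0.038], [0.613, -0.188, 0.038], [0.4824, -0.1755, 0.038], [0.4834, -0.1643, 0.038]] [ 0.5482 -0.1765  0.038 ]
```

View pics/w1.png

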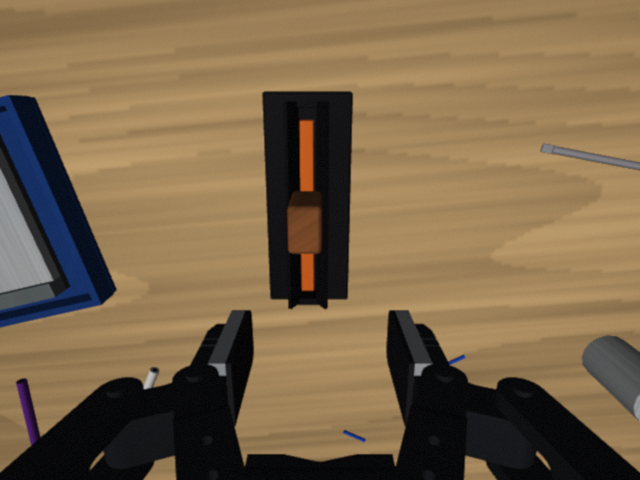

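Wrist view: the rake is centred in the cradle at pixel (307,205), and the top of its handle is around (304,230). The fingers are aligned with it. I'll go lower and measure once more after the arm settles.

Emit:
move_arm([
  [[0, 0.0015, -0.05, 0, 60], [0, 0.0015, -0.08, 0, 60], [0, 0.0015, -0.08, 0, 60], [0, 0.0015, -0.08, 0, 60]],
])

```text
clock: 1.95
eef_pos: [0.5394, -0.1869, 0.1231]
tool_rot: [0.999, -0.047, 0.001, 0.0]
ft_force: [-0.0, -0.1, 1.9]
grip_width: 0.0512
grasp_force: 0.0
```

Run:
```python
from h import *
st(); o,im=wrist(); print(im["eye"])
hsv=cv2.cvtColor(im["color"],cv2.COLOR_RGB2HSV)
m=cv2.inRange(hsv,(4,200,90),(14,255,255)); b=cv2.boxPoints(cv2.minAreaRect(cv2.findNonZero(m)))
w=world(im,b,.038); print(b.round(),w.round(4).tolist(),w.mean(0).round(4))
print(pix(im,[[.548,-.178,.093]]),pix(im,[o["eef_pos"]]))
save("w2.png",im["color"])
```

```text
t 1.95 p [ 0.5394 -0.1869  0.1231] yawx -5.4 zax [ 0.002 -0.001 -1.   ] F [-0.04 -0.07  1.89] T [-0.051 -0.027  0.017] w 0.0512 g 0.0
[ 0.6178568  -0.19382945  0.26598787]
[[290. 124.]
 [309. 124.]
 [313. 342.]
 [295. 342.]] [[0.614, -0.1779, 0.038], [0.6132, -0.1879, 0.038], [0.482, -0.1775, 0.038], [0.4828, -0.1656, 0.038]] [ 0.548  -0.1772  0.038 ]
[[298.78350701 278.2126665 ]] [[320.21656291 326.10421108]]
```

View pics/w2.png

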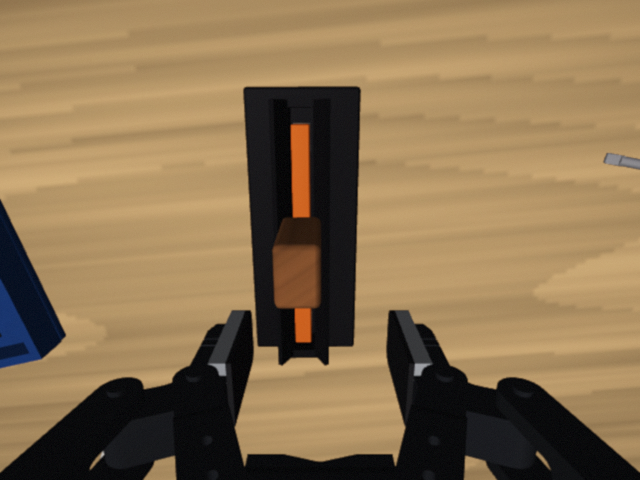

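The handle's top face is centred at about (298,280), which agrees with the projection of (0.548, -0.178, 0.093). I'll shift by +8.5 and +9 mm, descend, and close.

Emit:
move_arm([
  [[0.0085, 0.009, 0, 0, 60], [0.0085, 0.009, 0, 0, 60], [0.0085, 0.009, -0.04, 0, 60], [0.0085, 0.009, -0.069, 0, 60], [0.0085, 0.009, -0.069, 0, 60]],
])

```text
clock: 2.62
eef_pos: [0.5458, -0.1755, 0.0501]
tool_rot: [0.999, -0.046, -0.003, -0.001]
ft_force: [0.2, -0.7, 0.7]
grip_width: 0.0514
grasp_force: 0.0
```

```bash
python3 -c "
from h import *
st()"
```

```text
t 2.62 p [ 0.5458 -0.1755  0.0501] yawx -5.26 zax [-0.005  0.002 -1.   ] F [ 0.24 -0.65  0.75] T [ 0.063 -0.016 -0.005] w 0.0514 g 0.0
```

Emit:
move_arm([
  [[0.0015, -0.002, 0, 0, 60], [0.0015, -0.002, 0, 0, 25], [0.0015, -0.002, 0, 0, 10], [0.0015, -0.002, 0, 0, 0], [0.0015, -0.002, 0, 0, 0]],
])

```text
clock: 3.25
eef_pos: [0.5506, -0.1785, 0.054]
tool_rot: [0.999, -0.046, 0.002, 0.0]
ft_force: [-0.4, 1.0, 6.6]
grip_width: 0.0214
grasp_force: 58.7
```

Emit:
move_arm([
  [[0, 0, 0, 0, 0], [0, 0, 0, 0, 0]],
])

```text
clock: 3.5
eef_pos: [0.5505, -0.1785, 0.054]
tool_rot: [0.999, -0.046, 0.002, 0.0]
ft_force: [0.1, 1.4, 7.0]
grip_width: 0.0211
grasp_force: 58.7
```

```bash
python3 -c "
from h import *
st()"
```

```text
t 3.5 p [ 0.5505 -0.1785  0.054 ] yawx -5.27 zax [ 0.003 -0.    -1.   ] F [0.05 1.45 6.96] T [ 0.307 -0.027  0.021] w 0.0211 g 58.7
```

Emit:
move_arm([
  [[0, 0, 0.02, 0, 0], [0, 0, 0.05, 0, 0], [0, 0, 0.1, 0, 0], [0, 0, 0.12, 0, 0], [0, 0, 0.12, 0, 0]],
])

```text
clock: 4.12
eef_pos: [0.5502, -0.1789, 0.1739]
tool_rot: [0.999, -0.046, 0.002, 0.001]
ft_force: [-0.7, -0.3, -1.4]
grip_width: 0.0215
grasp_force: 58.6
```

Emit:
move_arm([
  [[0.003, 0.05, 0, 4, 0], [0.006, 0.1, 0, 8, 0], [0.009, 0.15, 0, 12, 0], [0.012, 0.2, 0, 13.3, 0], [0.013, 0.232, 0, 13.3, 0]],
])

```text
clock: 4.75
eef_pos: [0.5607, 0.0557, 0.1698]
tool_rot: [0.997, 0.071, -0.002, -0.0]
ft_force: [0.4, -0.6, -0.7]
grip_width: 0.0212
grasp_force: 58.9
```

Emit:
move_arm([
  [[0, 0, 0, 0, 0], [0, 0, 0, 0, 0], [0, 0, 0, 0, 0], [0, 0, 0, 0, 0]],
])

```text
clock: 5.25
eef_pos: [0.5622, 0.0524, 0.1721]
tool_rot: [0.998, 0.069, -0.0, 0.0]
ft_force: [0.4, -0.9, -2.4]
grip_width: 0.0215
grasp_force: 59.2
```

Run:
```python
from h import *
st()
o,im=wrist(); save("w3.png",im["color"])
top=vision.camera("top"); s=vision.camera("side")
save("m1.png",np.hstack([cv2.resize(top["color"][140:270,160:330],(400,306),interpolation=cv2.INTER_CUBIC),cv2.resize(s["color"][200:370,170:340],(306,306),interpolation=cv2.INTER_CUBIC)]))
c=np.array([.547,.163,0]);y=np.radians(8.0);Rz=R.from_euler('z',y).as_matrix()
print(pix(im,[c+Rz@[x,-.15,.055] for x in(-.085,0,.085)]).round(),pix(im,[c+Rz@[x,yy,.051] for x in(-.058,.058) for yy in (-.13,-.108,-.08)]).round())
```

```text
t 5.25 p [0.5622 0.0524 0.1721] yawx 7.91 zax [-0. -0. -1.] F [ 0.36 -0.95 -2.38] T [ 0.019 -0.044 -0.019] w 0.0215 g 59.2
[[373. 350.]
 [378. 238.]
 [384. 101.]] [[346. 314.]
 [315. 314.]
 [276. 314.]
 [349. 147.]
 [314. 147.]
 [269. 147.]]
```

View pics/w3.png

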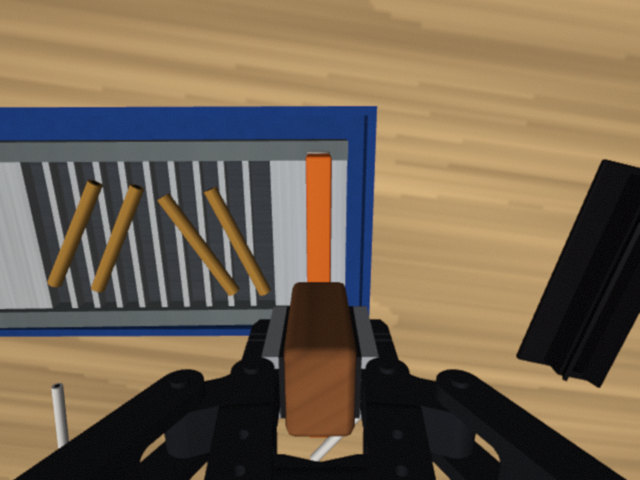

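View pics/m1.png

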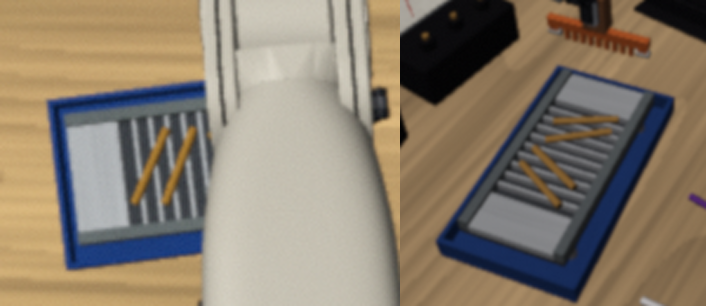

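The wrist picture shows the rake parallel to the rails. The rails are at rows 151 and 318, about 2.8 mm off prediction in x, so I refine the tray centre to about (0.5445, 0.1625). The deck starts at column 272, and the rake at column 318 is over the plain deck behind the pins. Next I'll descend to about 10 mm above nominal and feel for the rails.

Emit:
move_arm([
  [[0, 0.002, -0.03, 0, 0], [0, 0.002, -0.055, 0, 0], [0, 0.002, -0.066, 0, 0], [0, 0.002, -0.068, 0, 0], [0, 0.002, -0.068, 0, 0]],
])

```text
clock: 6.02
eef_pos: [0.563, 0.0556, 0.1052]
tool_rot: [0.998, 0.07, 0.001, -0.0]
ft_force: [1.1, 0.2, -2.4]
grip_width: 0.0214
grasp_force: 59.3
```

Emit:
move_arm([
  [[0, 0, 0, 0, 0], [0, 0, 0, 0, 0], [0, 0, -0.001, 0, 0], [0, 0, -0.001, 0, 0]],
])

```text
clock: 6.52
eef_pos: [0.5622, 0.0556, 0.1033]
tool_rot: [0.998, 0.07, -0.0, -0.0]
ft_force: [-0.7, -0.3, -2.7]
grip_width: 0.0212
grasp_force: 59.3
```

```bash
python3 -c "
from h import *
st()"
```

```text
t 6.53 p [0.5622 0.0556 0.1033] yawx 8.01 zax [-0.  0. -1.] F [-0.69 -0.34 -2.7 ] T [-0.014  0.002 -0.057] w 0.0212 g 59.3
```

Emit:
move_arm([
  [[0, 0, -0.001, 0, 0], [0, 0, -0.002, 0, 0], [0, 0, -0.002, 0, 0]],
])

```text
clock: 6.9
eef_pos: [0.5621, 0.0555, 0.1011]
tool_rot: [0.998, 0.07, -0.0, 0.0]
ft_force: [0.3, -0.2, -1.5]
grip_width: 0.0215
grasp_force: 59.3
```

Emit:
move_arm([
  [[0, 0, -0.0005, 0, 0], [0, 0, -0.001, 0, 0], [0, 0, -0.001, 0, 0]],
])

```text
clock: 7.28
eef_pos: [0.5622, 0.0555, 0.1003]
tool_rot: [0.998, 0.07, -0.0, 0.0]
ft_force: [-0.1, 0.8, -2.2]
grip_width: 0.0209
grasp_force: 59.3
```

Emit:
move_arm([
  [[0, 0, -0.0005, 0, 0], [0, 0, -0.001, 0, 0], [0, 0, -0.001, 0, 0]],
])

```text
clock: 7.65
eef_pos: [0.5622, 0.0555, 0.0992]
tool_rot: [0.998, 0.07, -0.0, 0.0]
ft_force: [-0.3, -0.2, -2.4]
grip_width: 0.0212
grasp_force: 59.3
```

Emit:
move_arm([
  [[0, 0, -0.0005, 0, 0], [0, 0, -0.001, 0, 0], [0, 0, -0.001, 0, 0]],
])

```text
clock: 8.02
eef_pos: [0.5622, 0.0556, 0.0982]
tool_rot: [0.998, 0.07, -0.0, -0.0]
ft_force: [0.4, 0.3, -2.2]
grip_width: 0.0214
grasp_force: 59.3
```

Emit:
move_arm([
  [[0, 0, -0.0005, 0, 0], [0, 0, -0.001, 0, 0], [0, 0, -0.001, 0, 0]],
])

```text
clock: 8.4
eef_pos: [0.5622, 0.0556, 0.0972]
tool_rot: [0.998, 0.07, -0.0, 0.0]
ft_force: [0.0, 0.1, -2.0]
grip_width: 0.0212
grasp_force: 59.3
```

Emit:
move_arm([
  [[0, 0, -0.0005, 0, 0], [0, 0, -0.001, 0, 0], [0, 0, -0.001, 0, 0]],
])

```text
clock: 8.78
eef_pos: [0.5622, 0.0555, 0.0962]
tool_rot: [0.998, 0.07, -0.0, 0.0]
ft_force: [0.4, 0.4, -1.6]
grip_width: 0.021
grasp_force: 59.3
```

Emit:
move_arm([
  [[0, 0, -0.0005, 0, 0], [0, 0, -0.001, 0, 0], [0, 0, -0.001, 0, 0]],
])

```text
clock: 9.15
eef_pos: [0.5622, 0.0556, 0.0952]
tool_rot: [0.998, 0.07, -0.0, 0.0]
ft_force: [0.2, -1.6, -3.0]
grip_width: 0.0216
grasp_force: 59.3
```

Emit:
move_arm([
  [[0, 0, -0.0005, 0, 0], [0, 0, -0.001, 0, 0], [0, 0, -0.001, 0, 0]],
])

```text
clock: 9.52
eef_pos: [0.5622, 0.0556, 0.0942]
tool_rot: [0.998, 0.07, -0.0, -0.0]
ft_force: [0.5, -0.1, -1.7]
grip_width: 0.0216
grasp_force: 59.3
```

Emit:
move_arm([
  [[0, 0, -0.0005, 0, 0], [0, 0, -0.001, 0, 0], [0, 0, -0.001, 0, 0]],
])

```text
clock: 9.9
eef_pos: [0.5622, 0.0556, 0.0932]
tool_rot: [0.998, 0.07, -0.0, 0.0]
ft_force: [-0.5, 0.2, -1.7]
grip_width: 0.0217
grasp_force: 59.3
```

Emit:
move_arm([
  [[0, 0, -0.0005, 0, 0], [0, 0, -0.001, 0, 0], [0, 0, -0.001, 0, 0]],
])

```text
clock: 10.28
eef_pos: [0.5623, 0.0556, 0.0924]
tool_rot: [0.998, 0.07, 0.0, 0.0]
ft_force: [-1.2, -0.4, -0.3]
grip_width: 0.0213
grasp_force: 59.3
```

Emit:
move_arm([
  [[0, 0, -0.0005, 0, 0], [0, 0, -0.0005, 0, 0], [0, 0, -0.0005, 0, 0]],
])

```text
clock: 10.65
eef_pos: [0.5624, 0.0556, 0.092]
tool_rot: [0.998, 0.07, 0.0, -0.0]
ft_force: [0.0, 0.0, -0.9]
grip_width: 0.0213
grasp_force: 59.3
```

Emit:
move_arm([
  [[0, 0, -0.0005, 0, 0], [0, 0, -0.0005, 0, 0], [0, 0, -0.0005, 0, 0]],
])

```text
clock: 11.02
eef_pos: [0.5624, 0.0556, 0.0915]
tool_rot: [0.998, 0.07, 0.0, -0.0]
ft_force: [-0.1, -0.1, 1.4]
grip_width: 0.0216
grasp_force: 59.5
```

```bash
python3 -c "
from h import *
import statistics
st()"
```

```text
t 11.03 p [0.5624 0.0556 0.0915] yawx 8.02 zax [ 0.  0. -1.] F [-0.14 -0.07  1.41] T [0.044 0.075 0.001] w 0.0216 g 59.5
```

Contact began at TCP z of about 0.0925, and the force is now about 3.6 N. I'll start combing along tray +y, which is (-0.139, 0.990), in 15–20 mm steps while watching the force.

Emit:
move_arm([
  [[-0.0004, 0.003, 0, 0, 0], [-0.001, 0.007, 0, 0, 0], [-0.0015, 0.011, 0, 0, 0], [-0.0021, 0.015, 0, 0, 0]],
])

```text
clock: 11.52
eef_pos: [0.5605, 0.0705, 0.0916]
tool_rot: [0.998, 0.07, 0.0, 0.0]
ft_force: [1.0, -2.5, 3.8]
grip_width: 0.0214
grasp_force: 59.9
```

Emit:
move_arm([
  [[0, 0, 0.0004, 0, 0], [-0.0005, 0.004, 0.0006, 0, 0], [-0.001, 0.0075, 0.0007, 0, 0], [-0.0015, 0.011, 0.0008, 0, 0], [-0.0021, 0.015, 0.0009, 0, 0]],
])

```text
clock: 12.15
eef_pos: [0.5585, 0.0822, 0.0922]
tool_rot: [0.997, 0.073, -0.0, -0.001]
ft_force: [0.1, -2.7, 2.0]
grip_width: 0.0209
grasp_force: 59.7
```

Emit:
move_arm([
  [[0, 0, 0, 0, 0], [-0.0005, 0.003, 0.0001, 0, 0], [-0.001, 0.006, 0.0002, 0, 0], [-0.0014, 0.01, 0.0002, 0, 0]],
])

```text
clock: 12.65
eef_pos: [0.5577, 0.0875, 0.0923]
tool_rot: [0.997, 0.076, -0.0, -0.003]
ft_force: [0.5, -3.0, 3.0]
grip_width: 0.0213
grasp_force: 59.7
```

```bash
python3 -c "
from h import *
st(); o,im=wrist(); save('w4.png',im['color'])"
```

```text
t 12.65 p [0.5577 0.0875 0.0923] yawx 8.77 zax [-0.001  0.006 -1.   ] F [ 0.48 -3.    3.05] T [-0.701 -0.178 -0.055] w 0.0213 g 59.7
```

View pics/w4.png

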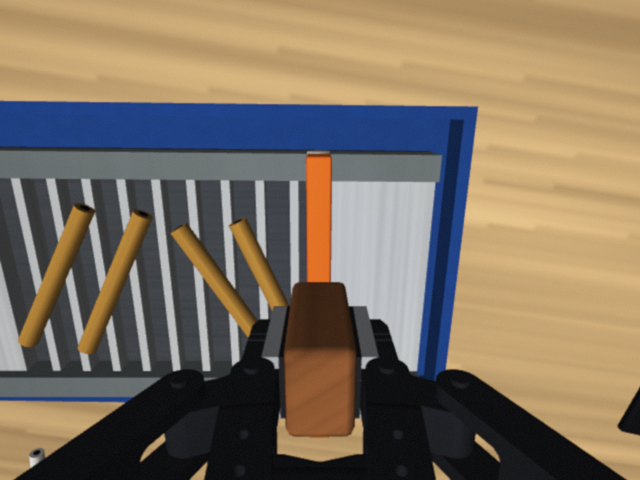

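The wrist view shows the rake at column 318, at the start of the grooves. It is just meeting rod1's near end, which is hidden below the handle. The arm lags its command by about 8 mm in y, so I'll hold still and check.

Emit:
move_arm([
  [[0, 0, 0.0002, 0, 0], [0, 0, 0.0002, 0, 0]],
])

```text
clock: 12.95
eef_pos: [0.5577, 0.0877, 0.0925]
tool_rot: [0.997, 0.076, -0.0, -0.004]
ft_force: [-0.7, -1.1, 0.7]
grip_width: 0.0214
grasp_force: 59.6
```

```bash
python3 -c "
from h import *
st(); o=monitor.get_obs(); print(o['tau'].round(2),o['joint_pos'].round(4))"
```

```text
t 12.95 p [0.5577 0.0877 0.0925] yawx 8.77 zax [-0.001  0.007 -1.   ] F [-0.66 -1.05  0.74] T [-0.368 -0.126 -0.043] w 0.0214 g 59.6
[ 9.600e-01 -4.432e+01  2.235e+01  3.000e-02  5.600e-01 -6.000e-02] [ 0.1521  0.4615 -0.0511  1.0585  0.0072  3.1406]
```

Joint 6 is at its limit: 3.1406 against 3.14. The fix is simple, because the rake is the same either way round. I'll lift it, turn it half round (joint 6 goes to about 0) and set it down again.

Emit:
move_arm([
  [[0, -0.003, 0.003, 0, 0], [0.001, -0.01, 0.01, 0, 0], [0.002, -0.02, 0.03, 0, 0], [0.002, -0.03, 0.06, 0, 0], [0.002, -0.032, 0.08, 5, 0]],
])

```text
clock: 13.58
eef_pos: [0.5601, 0.0546, 0.1741]
tool_rot: [0.993, 0.121, 0.0, -0.003]
ft_force: [-0.1, 1.2, -2.1]
grip_width: 0.0213
grasp_force: 59.2
```

Emit:
move_arm([
  [[0, 0, 0, 10, 0], [0, 0, 0, 20, 0], [0, 0, 0, 30, 0], [0, 0, 0, 40, 0], [0, 0, 0, 50, 0]],
])

```text
clock: 14.2
eef_pos: [0.5596, 0.0552, 0.1726]
tool_rot: [0.848, 0.531, -0.002, -0.003]
ft_force: [0.5, 0.3, -2.0]
grip_width: 0.0211
grasp_force: 59.2
```

Emit:
move_arm([
  [[0, 0, 0, 10, 0], [0, 0, 0, 20, 0], [0, 0, 0, 30, 0], [0, 0, 0, 40, 0], [0, 0, 0, 50, 0]],
])

```text
clock: 14.82
eef_pos: [0.5596, 0.0552, 0.1726]
tool_rot: [0.544, 0.839, -0.003, -0.002]
ft_force: [-0.7, -0.5, -2.2]
grip_width: 0.0211
grasp_force: 59.2
```

Emit:
move_arm([
  [[0, 0, 0, 10, 0], [0, 0, 0, 20, 0], [0, 0, 0, 30, 0], [0, 0, 0, 40, 0], [0, 0, 0, 50, 0]],
])

```text
clock: 15.45
eef_pos: [0.5596, 0.0553, 0.1726]
tool_rot: [0.138, 0.99, -0.003, -0.001]
ft_force: [-0.2, -0.6, -2.4]
grip_width: 0.0215
grasp_force: 59.2
```

Emit:
move_arm([
  [[0, 0, 0, 10, 0], [0, 0, 0, 20, 0], [0, 0, 0, 24, 0], [0, 0, 0, 24, 0], [0, 0, 0, 24, 0]],
])

```text
clock: 16.08
eef_pos: [0.5598, 0.0553, 0.1726]
tool_rot: [-0.067, 0.998, -0.003, 0.0]
ft_force: [0.2, 0.7, -2.4]
grip_width: 0.0215
grasp_force: 59.2
```

```bash
python3 -c "
from h import *
st(); o=monitor.get_obs(); print(o['joint_pos'].round(4))"
```

```text
t 16.07 p [0.5598 0.0553 0.1726] yawx -172.3 zax [ 0.001 -0.006 -1.   ] F [ 0.19  0.67 -2.42] T [-0.034 -0.023 -0.055] w 0.0215 g 59.2
[ 0.1019  0.3942  0.0658  1.2424 -0.0064 -0.0324]
```

Emit:
move_arm([
  [[-0.0025, 0, -0.03, 0.3, 0], [-0.0025, 0, -0.06, 0.3, 0], [-0.0025, 0, -0.075, 0.3, 0], [-0.0025, 0, -0.078, 0.3, 0], [-0.0025, 0, -0.078, 0.3, 0]],
])

```text
clock: 16.7
eef_pos: [0.5581, 0.0556, 0.0954]
tool_rot: [-0.07, 0.998, -0.003, 0.001]
ft_force: [-0.6, 0.4, -1.9]
grip_width: 0.0214
grasp_force: 59.2
```

Emit:
move_arm([
  [[0, 0, 0, 0, 0], [0, 0, -0.001, 0, 0], [0, 0, -0.001, 0, 0], [0, 0, -0.001, 0, 0]],
])

```text
clock: 17.2
eef_pos: [0.5574, 0.0554, 0.0938]
tool_rot: [-0.07, 0.998, -0.003, 0.0]
ft_force: [0.5, 0.7, -2.0]
grip_width: 0.0214
grasp_force: 59.2
```

Emit:
move_arm([
  [[0, 0, -0.0005, 0, 0], [0, 0, -0.001, 0, 0], [0, 0, -0.001, 0, 0]],
])

```text
clock: 17.58
eef_pos: [0.5574, 0.0554, 0.0926]
tool_rot: [-0.07, 0.998, -0.003, 0.0]
ft_force: [0.4, 0.1, -2.2]
grip_width: 0.0215
grasp_force: 59.2
```

Emit:
move_arm([
  [[0, 0, -0.0005, 0, 0], [0, 0, -0.0005, 0, 0], [0, 0, -0.0005, 0, 0]],
])

```text
clock: 17.95
eef_pos: [0.5574, 0.0554, 0.0922]
tool_rot: [-0.07, 0.998, -0.003, 0.0]
ft_force: [-0.2, 0.4, -1.7]
grip_width: 0.0212
grasp_force: 59.2
```

Emit:
move_arm([
  [[0, 0, -0.0005, 0, 0], [0, 0, -0.0005, 0, 0], [0, 0, -0.0005, 0, 0]],
])

```text
clock: 18.32
eef_pos: [0.5575, 0.0555, 0.0918]
tool_rot: [-0.07, 0.998, -0.003, 0.0]
ft_force: [-0.6, 0.5, 0.7]
grip_width: 0.0216
grasp_force: 59.4
```

Emit:
move_arm([
  [[-0.0005, 0.0035, 0.0001, 0, 0], [-0.001, 0.0075, 0.0002, 0, 0], [-0.0015, 0.011, 0.0003, 0, 0], [-0.0021, 0.015, 0.0003, 0, 0]],
])

```text
clock: 18.82
eef_pos: [0.5554, 0.0706, 0.092]
tool_rot: [-0.07, 0.998, -0.004, 0.0]
ft_force: [0.4, -3.5, 1.0]
grip_width: 0.0214
grasp_force: 59.6
```

Emit:
move_arm([
  [[-0.0005, 0.0035, 0.0001, 0, 0], [-0.001, 0.0075, 0.0002, 0, 0], [-0.0015, 0.011, 0.0003, 0, 0], [-0.0021, 0.015, 0.0003, 0, 0]],
])

```text
clock: 19.32
eef_pos: [0.5532, 0.0856, 0.0923]
tool_rot: [-0.07, 0.998, -0.003, 0.0]
ft_force: [0.3, -2.1, 1.1]
grip_width: 0.0212
grasp_force: 59.6
```

Tracking is good, with about 3.4 N of contact. Continuing.

Emit:
move_arm([
  [[-0.0005, 0.0035, 0.0001, 0, 0], [-0.001, 0.0075, 0.0002, 0, 0], [-0.0015, 0.011, 0.0003, 0, 0], [-0.0021, 0.015, 0.0003, 0, 0]],
])

```text
clock: 19.82
eef_pos: [0.5511, 0.1005, 0.0926]
tool_rot: [-0.07, 0.998, -0.003, 0.0]
ft_force: [0.7, -4.0, 2.5]
grip_width: 0.0213
grasp_force: 59.7
```

Emit:
move_arm([
  [[-0.0005, 0.0035, 0.0003, 0, 0], [-0.001, 0.0075, 0.0004, 0, 0], [-0.0015, 0.011, 0.0005, 0, 0], [-0.0021, 0.015, 0.0006, 0, 0]],
])

```text
clock: 20.32
eef_pos: [0.5489, 0.1157, 0.0931]
tool_rot: [-0.07, 0.998, -0.003, 0.0]
ft_force: [-0.2, -1.2, 1.8]
grip_width: 0.0208
grasp_force: 59.6
```

Emit:
move_arm([
  [[-0.0005, 0.0035, 0.0002, 0, 0], [-0.001, 0.0075, 0.0003, 0, 0], [-0.0015, 0.011, 0.0004, 0, 0], [-0.0021, 0.015, 0.0005, 0, 0]],
])

```text
clock: 20.82
eef_pos: [0.5468, 0.1307, 0.0935]
tool_rot: [-0.07, 0.998, -0.003, 0.0]
ft_force: [0.8, -1.8, 1.8]
grip_width: 0.0213
grasp_force: 59.6
```

Emit:
move_arm([
  [[-0.0005, 0.0035, 0.0002, 0, 0], [-0.001, 0.0075, 0.0003, 0, 0], [-0.0015, 0.011, 0.0004, 0, 0], [-0.0021, 0.015, 0.0005, 0, 0]],
])

```text
clock: 21.32
eef_pos: [0.5446, 0.1458, 0.094]
tool_rot: [-0.07, 0.998, -0.003, 0.0]
ft_force: [0.1, -1.8, -0.7]
grip_width: 0.021
grasp_force: 59.5
```

Emit:
move_arm([
  [[-0.0005, 0.0035, 0, 0, 0], [-0.001, 0.0075, 0, 0, 0], [-0.0015, 0.011, 0, 0, 0], [-0.0021, 0.015, 0.0001, 0, 0]],
])

```text
clock: 21.82
eef_pos: [0.5427, 0.1606, 0.0943]
tool_rot: [-0.07, 0.998, -0.003, 0.0]
ft_force: [0.5, -1.6, 0.6]
grip_width: 0.0214
grasp_force: 59.6
```

Emit:
move_arm([
  [[-0.0005, 0.0035, 0.0001, 0, 0], [-0.001, 0.0075, 0.0002, 0, 0], [-0.0015, 0.011, 0.0002, 0, 0], [-0.0021, 0.015, 0.0003, 0, 0]],
])

```text
clock: 22.32
eef_pos: [0.5406, 0.1757, 0.0945]
tool_rot: [-0.07, 0.998, -0.003, 0.0]
ft_force: [0.6, -1.3, 1.2]
grip_width: 0.0211
grasp_force: 59.6
```

Emit:
move_arm([
  [[-0.0005, 0.0035, 0.0001, 0, 0], [-0.001, 0.0075, 0.0002, 0, 0], [-0.0015, 0.011, 0.0003, 0, 0], [-0.0021, 0.015, 0.0004, 0, 0]],
])

```text
clock: 22.82
eef_pos: [0.5384, 0.1906, 0.0949]
tool_rot: [-0.07, 0.998, -0.003, 0.0]
ft_force: [0.5, -1.2, 1.2]
grip_width: 0.0216
grasp_force: 59.6
```

Emit:
move_arm([
  [[-0.0005, 0.0035, 0.0001, 0, 0], [-0.001, 0.0075, 0.0002, 0, 0], [-0.0015, 0.011, 0.0003, 0, 0], [-0.0021, 0.015, 0.0003, 0, 0]],
])

```text
clock: 23.32
eef_pos: [0.5363, 0.2057, 0.0952]
tool_rot: [-0.07, 0.998, -0.003, 0.0]
ft_force: [-0.5, -1.3, 0.1]
grip_width: 0.0216
grasp_force: 59.5
```

Emit:
move_arm([
  [[-0.0005, 0.0035, 0, 0, 0], [-0.001, 0.0075, 0.0001, 0, 0], [-0.0015, 0.011, 0.0001, 0, 0], [-0.0021, 0.015, 0.0002, 0, 0]],
])

```text
clock: 23.82
eef_pos: [0.5343, 0.2206, 0.0954]
tool_rot: [-0.07, 0.998, -0.003, 0.0]
ft_force: [-0.0, -1.9, 1.0]
grip_width: 0.0212
grasp_force: 59.5
```

Run:
```python
from h import *
s=vision.camera("side"); o,im=wrist()
save("m2.png",np.hstack([cv2.resize(s["color"][200:380,170:340],(400,424),interpolation=cv2.INTER_CUBIC),cv2.resize(im["color"],(400,424))]))
```

```text
(no output)
```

View pics/m2.png

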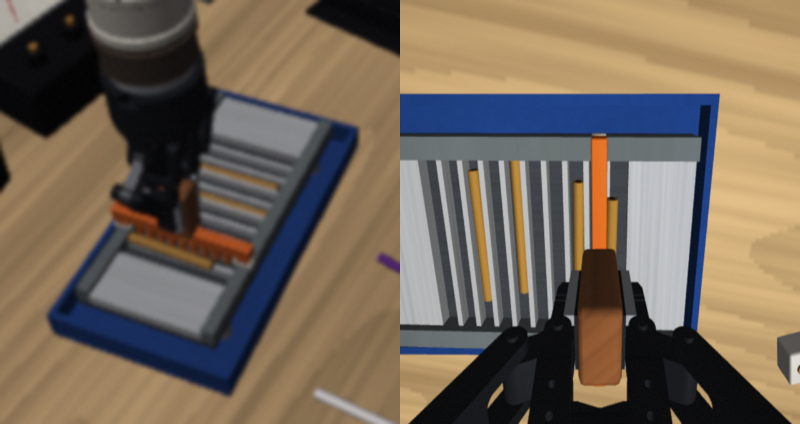

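Right half: pins 1–3 are down in grooves behind the rake, at columns 480, 520 and 578. The fourth, at column 613, is just ahead of the rake and nearly aligned with the last groove. I'll continue gently.

Emit:
move_arm([
  [[-0.0002, 0.0015, 0, 0, 0], [-0.0004, 0.003, 0, 0, 0], [-0.0006, 0.0045, 0.0001, 0, 0], [-0.0008, 0.006, 0.0001, 0, 0], [-0.001, 0.0075, 0.0002, 0, 0]],
])

```text
clock: 24.55
eef_pos: [0.5332, 0.228, 0.0956]
tool_rot: [-0.07, 0.998, -0.003, 0.0]
ft_force: [0.1, -1.5, 0.5]
grip_width: 0.0218
grasp_force: 59.5
```

Run:
```python
from h import *
st(); o,im=wrist(); hsv=cv2.cvtColor(im["color"],cv2.COLOR_RGB2HSV)
m=cv2.inRange(hsv,(15,120,90),(24,255,255)); m[380:]=0; m[:,520:]=0
n,l,s,c=cv2.connectedComponentsWithStats(m)
for i in range(1,n):
    if s[i,4]>150: print(s[i],c[i].round(1),cv2.minAreaRect(np.argwhere(l==i).astype(np.float32)))
print("groove10 centre px",pix(im,[np.array([.5445,.1625,0])+R.from_euler('z',8,degrees=True).as_matrix()@[0.03,y,.045] for y in (40,56,64,72,80)] if 0 else [np.array([.5445,.1625,0])+R.from_euler('z',8,degrees=True).as_matrix()@[-0.02,y,.045] for y in (.040,.056,.064,.072,.080)]).round())
```

```text
t 24.55 p [0.5332 0.228  0.0956] yawx -171.94 zax [ 0.001 -0.006 -1.   ] F [ 0.08 -1.55  0.51] T [-0.453 -0.012  0.058] w 0.0218 g 59.5
[ 162  182   30  150 2004] [177.  255.1] ((256.3941650390625, 177.3992919921875), (151.13412475585938, 13.904108047485352), 6.709836959838867)
[  95  193   39  149 2028] [114.5 262.5] ((266.61163330078125, 116.16412353515625), (150.57846069335938, 15.530303955078125), 10.784297943115234)
[ 264  206   17  113 1610] [271.8 259. ] ((262.0195007324219, 272.1226806640625), (111.83905792236328, 15.618366241455078), 1.2730300426483154)
[333 221  17  78 980] [341.  253.4] ((259.32757568359375, 340.4129943847656), (15.609606742858887, 77.02556610107422), 88.69805145263672)
groove10 centre px [[266. 244.]
 [298. 244.]
 [315. 244.]
 [331. 244.]
 [347. 244.]]
```

Emit:
move_arm([
  [[-0.0002, 0.0015, 0, 0, 0], [-0.0004, 0.003, 0, 0, 0], [-0.0006, 0.0045, 0, 0, 0], [-0.0008, 0.006, 0.0001, 0, 0], [-0.001, 0.0075, 0.0001, 0, 0]],
])

```text
clock: 25.22
eef_pos: [0.5323, 0.2356, 0.0957]
tool_rot: [-0.07, 0.998, -0.003, 0.0]
ft_force: [0.6, -2.0, 1.2]
grip_width: 0.0215
grasp_force: 59.5
```

Run:
```python
from h import *
st(); o,im=wrist(); hsv=cv2.cvtColor(im["color"],cv2.COLOR_RGB2HSV)
m=cv2.inRange(hsv,(15,120,90),(24,255,255)); m[380:]=0; m[:,520:]=0
n,l,s,c=cv2.connectedComponentsWithStats(m)
for i in range(1,n):
    if s[i,4]>100: print(s[i],c[i].round(1))
print(pix(im,[np.array([.5445,.1625,0])+R.from_euler('z',8,degrees=True).as_matrix()@[-0.02,y,.045] for y in (.040,.056,.064,.072,.080)]).round())
```

```text
t 25.23 p [0.5323 0.2356 0.0957] yawx -171.94 zax [ 0.001 -0.006 -1.   ] F [ 0.56 -1.98  1.23] T [-0.438 -0.001  0.055] w 0.0215 g 59.5
[ 147  182   31  150 1963] [162.  255.1]
[  79  192   41  149 2008] [ 99.6 262.3]
[ 248  206   19  118 1744] [257.  263.7]
[331 221   3  61 166] [331.9 249.3]
[[251. 244.]
 [283. 244.]
 [299. 244.]
 [316. 244.]
 [332. 244.]]
```

Pin 4 stayed put while the rake passed over it, so it is in the last groove. Now on to the end deck.

Emit:
move_arm([
  [[-0.0005, 0.0035, 0, 0, 0], [-0.001, 0.0075, 0.0001, 0, 0], [-0.0015, 0.011, 0.0002, 0, 0], [-0.0021, 0.015, 0.0003, 0, 0]],
])

```text
clock: 25.78
eef_pos: [0.5301, 0.2508, 0.096]
tool_rot: [-0.07, 0.998, -0.003, 0.0]
ft_force: [0.3, -1.2, 0.6]
grip_width: 0.0214
grasp_force: 59.5
```

Emit:
move_arm([
  [[-0.0005, 0.0035, 0, 0, 0], [-0.001, 0.0075, 0, 0, 0], [-0.0015, 0.011, 0.0001, 0, 0], [-0.0021, 0.015, 0.0002, 0, 0], [-0.0021, 0.015, 0.0002, 0, 0]],
])

```text
clock: 26.4
eef_pos: [0.5279, 0.2662, 0.0962]
tool_rot: [-0.071, 0.998, -0.003, 0.0]
ft_force: [-0.0, -0.2, -0.5]
grip_width: 0.0213
grasp_force: 59.6
```

Emit:
move_arm([
  [[0, 0, -0.0002, 0, 0], [0, 0, -0.0002, 0, 0], [0, 0, -0.0002, 0, 0]],
])

```text
clock: 26.78
eef_pos: [0.528, 0.2659, 0.0961]
tool_rot: [-0.07, 0.998, -0.003, 0.0]
ft_force: [-0.7, 1.6, 1.0]
grip_width: 0.0212
grasp_force: 59.6
```

Emit:
move_arm([
  [[0, 0, 0.005, 0, 0], [0, 0, 0.02, 0, 0], [0, 0, 0.05, 0, 0], [0, 0, 0.08, 0, 0], [0, 0, 0.08, 0, 0]],
])

```text
clock: 27.4
eef_pos: [0.5302, 0.2663, 0.1797]
tool_rot: [-0.07, 0.998, -0.002, 0.004]
ft_force: [1.1, 0.6, -0.9]
grip_width: 0.0214
grasp_force: 59.3
```

Emit:
move_arm([
  [[0.002, -0.05, 0, -3, 0], [0.003, -0.1, 0, -6, 0], [0.005, -0.15, 0, -9, 0], [0.006, -0.2, 0, -12, 0], [0.008, -0.25, 0, -13.3, 0]],
])

```text
clock: 28.02
eef_pos: [0.5351, 0.0137, 0.1747]
tool_rot: [0.046, 0.999, -0.003, -0.001]
ft_force: [0.4, 0.8, -3.0]
grip_width: 0.0211
grasp_force: 59.4
```

Emit:
move_arm([
  [[0.002, -0.05, 0, 0, 0], [0.004, -0.1, 0, 0, 0], [0.006, -0.15, 0, 0, 0], [0.0085, -0.194, 0, 0, 0], [0.0085, -0.194, 0, 0, 0]],
])

```text
clock: 28.65
eef_pos: [0.5437, -0.1817, 0.1744]
tool_rot: [0.048, 0.999, -0.003, -0.001]
ft_force: [0.0, 0.4, -2.5]
grip_width: 0.0209
grasp_force: 59.8
```

Emit:
move_arm([
  [[0, 0, 0, 0, 0], [0, 0, 0, 0, 0], [0, 0, 0, 0, 0]],
])

```text
clock: 29.02
eef_pos: [0.5446, -0.1774, 0.176]
tool_rot: [0.045, 0.999, -0.003, -0.0]
ft_force: [0.1, 0.1, -2.4]
grip_width: 0.0217
grasp_force: 59.8
```

Run:
```python
from h import *
st(); o,im=wrist()
top=vision.camera("top"); s=vision.camera("side")
t=cv2.resize(top["color"][150:265,165:330],(400,279),interpolation=cv2.INTER_CUBIC)
q=cv2.resize(s["color"][220:370,180:335],(400,279),interpolation=cv2.INTER_CUBIC)
w=cv2.resize(im["color"],(400,300)); c2=cv2.resize(s["color"][150:260,280:400],(400,300),interpolation=cv2.INTER_CUBIC)
save("m3.png",np.vstack([np.hstack([t,q]),np.hstack([w,c2])]))
hsv=cv2.cvtColor(im["color"],cv2.COLOR_RGB2HSV)
m=cv2.inRange(hsv,(4,200,90),(14,255,255)); b=cv2.boxPoints(cv2.minAreaRect(cv2.findNonZero(m)))
print(b.round(), world(im,b,.038-.006+o["eef_pos"][2]-.048).round(4).tolist())
```

```text
t 29.02 p [ 0.5446 -0.1774  0.176 ] yawx 174.87 zax [-0.001 -0.006 -1.   ] F [ 0.14  0.12 -2.38] T [ 0.023 -0.024  0.016] w 0.0217 g 59.8
[[306. 436.]
 [306. 156.]
 [331. 156.]
 [331. 436.]] [[0.6108, -0.1896, 0.16], [0.4805, -0.1766, 0.16], [0.4813, -0.1672, 0.16], [0.6118, -0.1778, 0.16]]
```

View pics/m3.png

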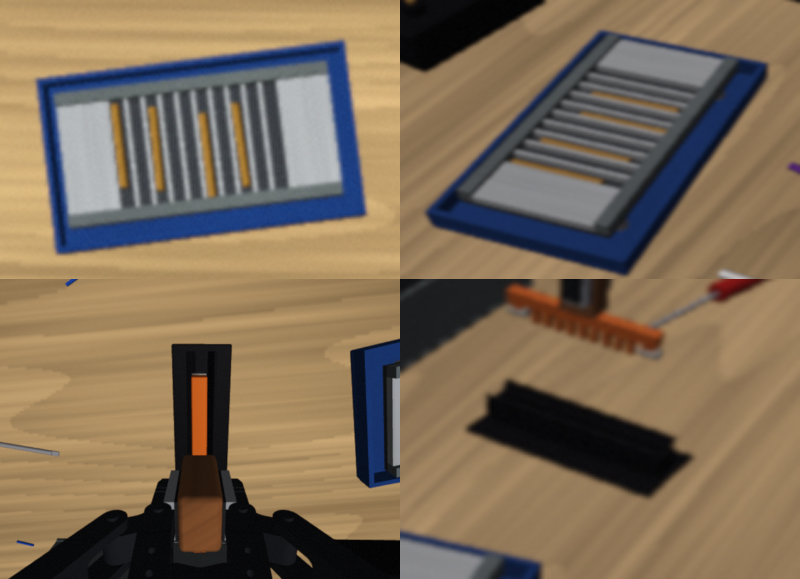

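The tray view shows all four pins down in separate grooves. The rake is over the slot, with its axis at column 200 and the slot centred on it. Lowering it now.

Emit:
move_arm([
  [[0.001, 0, -0.04, 0, 0], [0.001, 0, -0.075, 0, 0], [0.001, 0, -0.085, 0, 0], [0.001, 0, -0.085, 0, 0]],
])

```text
clock: 29.68
eef_pos: [0.5455, -0.1784, 0.0909]
tool_rot: [0.046, 0.999, -0.003, -0.001]
ft_force: [0.4, -0.2, -2.0]
grip_width: 0.0215
grasp_force: 59.7
```

Emit:
move_arm([
  [[0, 0, -0.005, 0, 0], [0, 0, -0.01, 0, 0], [0, 0, -0.015, 0, 0], [0, 0, -0.015, 0, 0]],
])

```text
clock: 30.18
eef_pos: [0.5452, -0.1784, 0.0756]
tool_rot: [0.046, 0.999, -0.003, -0.001]
ft_force: [-0.2, 0.4, -1.9]
grip_width: 0.0214
grasp_force: 59.7
```

No contact yet; the rake is inside the lips.

Emit:
move_arm([
  [[0, 0, -0.006, 0, 0], [0, 0, -0.012, 0, 0], [0, 0, -0.017, 0, 0], [0, 0, -0.02, 0, 0], [0, 0, -0.02, 0, 0]],
])

```text
clock: 30.8
eef_pos: [0.5452, -0.1781, 0.0554]
tool_rot: [0.046, 0.999, -0.003, -0.001]
ft_force: [0.7, 2.3, -3.6]
grip_width: 0.0212
grasp_force: 59.7
```

Emit:
move_arm([
  [[0, 0, -0.0005, 0, 0], [0, 0, -0.001, 0, 0], [0, 0, -0.001, 0, 0]],
])

```text
clock: 31.18
eef_pos: [0.5454, -0.1781, 0.0551]
tool_rot: [0.046, 0.999, -0.003, -0.0]
ft_force: [-0.9, 3.9, 0.1]
grip_width: 0.0213
grasp_force: 60.0
```

It is on the floor, with a light side touch. I'll ease 0.5 mm to +y, open, and lift away.

Emit:
move_arm([
  [[0, 0.0006, 0, 0, 0], [0, 0.0006, 0, 0, 40], [0, 0.0006, 0, 0, 60], [0, 0.0006, 0, 0, 60], [0, 0.0006, 0, 0, 60]],
])

```text
clock: 31.8
eef_pos: [0.5457, -0.1783, 0.0551]
tool_rot: [0.046, 0.999, -0.004, 0.0]
ft_force: [-0.6, 0.4, -0.1]
grip_width: 0.0512
grasp_force: 0.0
```

Emit:
move_arm([
  [[0, 0, 0.01, 0, 60], [0, 0, 0.04, 0, 60], [0, 0, 0.09, 0, 60], [0, 0, 0.14, 0, 60], [0, 0, 0.14, 0, 60]],
])

```text
clock: 32.42
eef_pos: [0.5487, -0.179, 0.2012]
tool_rot: [0.046, 0.999, -0.005, 0.005]
ft_force: [1.3, -0.8, -1.4]
grip_width: 0.0512
grasp_force: 0.0
```

Emit:
move_arm([
  [[0, 0, 0, 0, 60], [0, 0, 0, 0, 60], [0, 0, 0, 0, 60]],
])

```text
clock: 32.8
eef_pos: [0.5448, -0.1777, 0.1935]
tool_rot: [0.046, 0.999, -0.003, -0.002]
ft_force: [-0.1, -0.1, -0.0]
grip_width: 0.0513
grasp_force: 0.0
```

Run:
```python
from h import *
st(); o,im=wrist(); hsv=cv2.cvtColor(im["color"],cv2.COLOR_RGB2HSV)
m=cv2.inRange(hsv,(4,200,90),(14,255,255)); b=cv2.boxPoints(cv2.minAreaRect(cv2.findNonZero(m)))
w=world(im,b,.038); print(b.round(), w.round(4).tolist(), w.mean(0).round(4))
w=cv2.inRange(hsv,(0,0,0),(180,255,60))
top=vision.camera("top"); h2=cv2.cvtColor(top["color"],cv2.COLOR_RGB2HSV)
m=cv2.inRange(h2,(4,200,120),(14,255,255)); m[:, :365]=0; m[:,420:]=0
if cv2.countNonZero(m): print("top",cv2.minAreaRect(cv2.findNonZero(m)))
```

```text
t 32.8 p [ 0.5448 -0.1777  0.1935] yawx 174.76 zax [-0.003 -0.006 -1.   ] F [-0.14 -0.1  -0.04] T [ 0.018  0.039 -0.038] w 0.0513 g 0.0
[[317. 308.]
 [317. 138.]
 [331. 138.]
 [331. 308.]] [[0.6128, -0.1867, 0.038], [0.4817, -0.1745, 0.038], [0.4826, -0.1647, 0.038], [0.6138, -0.1756, 0.038]] [ 0.5477 -0.1754  0.038 ]
top ((393.493896484375, 210.05490112304688), (4.969419002532959, 54.55317687988281), 6.340191841125488)
```

The rake is standing at (0.5477, -0.175), within 2 mm of where it started and with the same footprint. The gripper is clear, so I'm handing in.

```bash
python3 -c "
from h import *
print(job.job_done())"
```

```text
the job is handed in; nothing more can be done
None
```

I handed the job in at about 33 s. All four pins look down in separate grooves in the last picture, the rake stands back in its cradle slot, and contact force stayed near 6 N or below at every reading; the judge returned no verdict.

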